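# Lock the control box lid with its four push pins, crosswise

## Robot

A 6-joint arm with a two-finger parallel gripper is mounted at the origin on the work surface. World frame = base frame: x ahead of the robot, y to its left, z up, the work surface at z = 0. Lengths are in m, angles in rad, forces in N, time in s.
With the tool pointing down it reaches from about 0.3 to 1 m from the base axis. Payload 5.1 kg.
Tool frame: the origin (TCP) lies at the centre of the arm's flange, where the gripper is bolted on; the fingertips stand 190 mm ahead of it and the grasp point (between the pads) lies 171 mm ahead of it; z points along the fingers, y is the line along which they close (so a half turn about z gives the same grasp; the last joint's range is limited). The gripper opens to 95 mm and grips with 3 to 60 N. Pads are 20 mm wide; open, the fingers measure 119 mm over their backs; the gripper's body (75 mm by 180 mm) begins 59 mm behind the grasp point.
Start: joints at [-1.395, 0.124, 1.65, -0, 1.367, -0.083], TCP at [0.166, -0.628, 0.405] pointing down, gripper open.
Joint ranges: [-2.61, 2.61], [-1.02, 2.33], [0.03, 2.71], [-1.35, 4.49], [0.32, 2.68], [-2.91, 2.91]. Speed limits (rad/s): [2.57, 2.57, 3.14, 3.14, 3.14, 3.14].

## Interface

Orientations are given as a unit quaternion [w, x, y, z].
In Python, from plant import bot gives the robot as it stands.
- The arm moves only by the shell command python3 -m creep 'ROWS' [OPENING] [FORCE]. ROWS is JSON, a list of rows, each a list of 2 entries, a list of its own where there are three numbers: the shift along the tool's x, y, z in m, then the turn, a rotation vector about the tool's x, y, z in degrees. A call has 1 to 20 rows; each row shifts and turns the commanded pose from where the row before left it, along the tool's axes as they then stand; what a row does not reach is not made up. A row lasts 1/8 s, in which the tool goes at most 62.5 mm and 10.7 degrees, less where a joint would pass 70% of its speed; a pose out of reach is approached as far as the arm can. A call is refused whole if a number of a shift passes 0.0625 or a number of a turn 10.7, either way. A call with a gripper value outside its range is refused whole. OPENING is the closure, from 0 (fully open) to 1 (shut), set as the call begins (- or left out, the last holds). The fingers move at their own pace and stop on an object; FORCE is the grip in N (left out, the last holds). Time passes only in rows, so rows that do not move let the fingers close. It gives the time, the measured TCP pose, the force, the opening and the grip force at its end, in the units of the state.
- bot.read_state(): the state, without advancing time (a new reading comes with each control period).
- bot.camera(name): name is "scene" or "top" or "wrist"; returns a dict with "img" (420x560x3 uint8, red, green, blue), "fx", "fy", "cx", "cy" (pixels), "distortion" ([k1, k2, p1, p2, k3] as OpenCV has them; the pictures are not rectified), "world_from_camera" (4x4, takes a point from camera to world coordinates); the wrist camera has in their place "T_tool_cam" (4x4, takes a point from camera to tool coordinates, whose origin is the TCP and whose axes are the flange's). Camera axes: x right, y down, z forward; pixel columns grow to the right and rows downward; lengths in m; the calibration is good to about 2 mm. A picture is of the moment at which its call begins: read the wrist's pose just before it. There is no depth.
- bot.sign_off(): hands the job in; it is judged then, once.
The state is a dict: "time": time; "q": joint angles; "qvel": joint speeds; "effort": joint torques, N m; "ee_pos": TCP position; "ee_rot": TCP orientation; "contact_force": force on the tool from outside, world axes, zero at the start; "wrist_torque": the same for the moment, N m; "width": finger opening in m; "finger_force": force on a finger pad.
Only numpy, scipy, OpenCV 4.12 (cv2) and the standard library are available. Lean on these libraries where they do the work, as an engineer would, in place of code of your own. Each camera call takes 0.05 s, during which the arm holds its last target. There are 200 camera calls.

## Task

The gasketed lid of the grey control box is on, but the four black locking pins at its corners still stand proud. Press the pins fully home, heads seated on their rubber washers, with the fingertips, lightly and one at a time, crosswise so that the gasket beds evenly: first the pin at the corner beside the cable gland, then the one diagonally opposite, then the other pin at the gland's end, and last the remaining one. Only press and pick nothing up: do not press the two pushbuttons on the lid, and leave the box and the things around it where they are.

Things in the scene. Friction and masses are not known exactly. Their poses are not given: they have to be found in the camera images.
- box: grey plastic control box standing loose on the bench, 200 mm (x) x 140 mm (y), 1.3 kg, top face of its flat lid 74 mm above the bench; origin under its centre, z up, +x towards the end with the cable gland. A locking pin stands in a rubber washer (24 mm diameter, 3 mm high) at each lid corner, 84 mm along x and 54 mm along y from the centre; two black pushbuttons on the middle line
- gland (a point): middle of the black cable gland (30 mm diameter, sticks 38 mm out of the side) on the +x end of the box, 44 mm off the middle towards one corner, 32 mm above the bench
- pin_a_head (a point): centre of the top face of the round black locking pin (flat head 16 mm diameter, 4 mm thick) at the corner beside the cable gland (first), at (+84, +54) mm in the box's frame; moves with the pin: 91 mm above the bench when fully out, 81 mm when home
- pin_a (a joint): slide of the pin at the corner beside the cable gland (first): 0 = fully out, grows as it is pressed, 0.010 m = fully home (head seated on its washer). Starts between 0 and 0.003. It slides with 3 N of friction, has no spring and stays where it is left. Once home, from 4 N on, its rubber washer gives 1 mm per 4.5 N (at most 4.5 mm) and springs back when let go
- pin_b_head (a point): centre of the top face of the round black locking pin (flat head 16 mm diameter, 4 mm thick) diagonally across the lid from the gland's corner (second), at (-84, -54) mm in the box's frame; moves with the pin: 91 mm above the bench when fully out, 81 mm when home
- pin_b (a joint): slide of the pin diagonally across the lid from the gland's corner (second): 0 = fully out, grows as it is pressed, 0.010 m = fully home (head seated on its washer). Starts between 0 and 0.003. It slides with 3 N of friction, has no spring and stays where it is left. Once home, from 4 N on, its rubber washer gives 1 mm per 4.5 N (at most 4.5 mm) and springs back when let go
- pin_c_head (a point): centre of the top face of the round black locking pin (flat head 16 mm diameter, 4 mm thick) at the other corner of the gland's end (third), at (+84, -54) mm in the box's frame; moves with the pin: 91 mm above the bench when fully out, 81 mm when home
- pin_c (a joint): slide of the pin at the other corner of the gland's end (third): 0 = fully out, grows as it is pressed, 0.010 m = fully home (head seated on its washer). Starts between 0 and 0.003. It slides with 3 N of friction, has no spring and stays where it is left. Once home, from 4 N on, its rubber washer gives 1 mm per 4.5 N (at most 4.5 mm) and springs back when let go
- pin_d_head (a point): centre of the top face of the round black locking pin (flat head 16 mm diameter, 4 mm thick) at the last corner, far from the gland (fourth), at (-84, +54) mm in the box's frame; moves with the pin: 91 mm above the bench when fully out, 81 mm when home
- pin_d (a joint): slide of the pin at the last corner, far from the gland (fourth): 0 = fully out, grows as it is pressed, 0.010 m = fully home (head seated on its washer). Starts between 0 and 0.003. It slides with 3 N of friction, has no spring and stays where it is left. Once home, from 4 N on, its rubber washer gives 1 mm per 4.5 N (at most 4.5 mm) and springs back when let go
- button_small (a joint): slide of the small pushbutton, a black cap of 22 mm diameter in a 38 mm dark steel ring, at (-34, 0) mm in the box's frame, top 18 mm above the lid (92 mm above the bench); 0 = out, grows to 0.005 m when pressed, springs back. Not to be pressed
- button_large (a joint): slide of the large pushbutton, a black cap of 34 mm diameter in a 50 mm dark steel ring, at (30, 0) mm in the box's frame, top 18 mm above the lid (92 mm above the bench); 0 = out, grows to 0.005 m when pressed, springs back. Not to be pressed
- screwdriver: a screwdriver, 190 mm long, black handle, lying near one long side of the box; origin at its middle
- red_bin: a small red open bin, 120 x 85 x 45 mm, with steel bushes in it, near the other long side of the box; origin under its centre
- oil_bottle: a small bottle, 44 mm diameter, 95 mm tall, near the end of the box away from the gland; origin under its centre
- mug: a white mug, 80 mm diameter, 92 mm tall; origin under its centre
- green_bin: a green open bin, 200 x 150 x 70 mm, full of steel bushes; origin under its centre
- bearing_ring: a steel ring, 60 mm outside diameter, 16 mm high, lying flat; origin under its centre
- wrench: a steel wrench, 170 mm long, lying flat; origin at its middle

How it is judged:
By the outcome, as a careful person would: the job done as asked, in the order asked, and still so for the second after the job is handed in, with the robot touching nothing.
It also fails if it takes over 51 s, if anything falls off the work surface, if the arm or the gripper's body presses on something with over 40 N, if the wrist force passes 120 N, or if a joint passes its speed limit or range.

## Working session

There is one attempt and no reset: what is moved stays moved. The work goes in short steps, Python scripts to look and compute and a shell command to move; the robot and the scene stay as the last step left them, time stands still between calls to the robot, and variables do not carry over. Pictures are saved under pics/ and viewed, at most 10 in all, crops included, and the job is handed in when it is done.

```bash
mkdir -p pics; ls; python3 - <<'E'
from plant import bot
import cv2
s=bot.read_state();print(s)
for n in("scene","top"):
    c=bot.camera(n);cv2.imwrite(f"pics/{n}0.png",c["img"][:,:,::-1]);print(n,c["fx"],c["distortion"],c["world_from_camera"])
E
```

```text
pics
{'time': 0.0, 'q': array([-1.39460704e+00,  1.24495086e-01,  1.65159275e+00, -3.09770103e-05,
        1.36747669e+00, -8.25680641e-02]), 'qvel': array([-5.00616903e-04, -4.78444746e-04, -9.49322040e-05,  5.55211990e-05,
        2.52201832e-05, -2.26353610e-03]), 'effort': array([ 7.19822128e-04, -4.17604244e+01, -3.59928668e+01,  7.74072739e-02,
        4.92774777e-02, -1.83898669e-04]), 'ee_pos': array([ 0.16627047, -0.62813807,  0.40354117]), 'ee_rot': array([-9.84147045e-04,  9.91641360e-01,  1.29021087e-01, -6.12852096e-05]), 'contact_force': array([ 0.10635956, -0.77433057,  0.05946167]), 'wrist_torque': array([ 0.00598712, -0.0331263 ,  0.00374976]), 'finger_force': 0.0, 'width': 0.09485188004166656}
scene 498.59772398992305 [-0.15339352  0.          0.          0.          0.        ] [[ 0.78687584  0.33285601 -0.51964727  1.20867287]
 [ 0.61670434 -0.45472082  0.64257663 -0.83834982]
 [-0.02240894 -0.82609676 -0.56308258  0.77867293]
 [ 0.          0.          0.          1.        ]]
top 515.1218539063084 [0.04554808 0.         0.         0.         0.        ] [[-0.0132085  -0.99591823  0.08928838  0.40704844]
 [-0.99990741  0.01286337 -0.00443967 -0.0248204 ]
 [ 0.003273   -0.08933876 -0.99599592  1.61816889]
 [ 0.          0.          0.          1.        ]]
```

View pics/scene0.png

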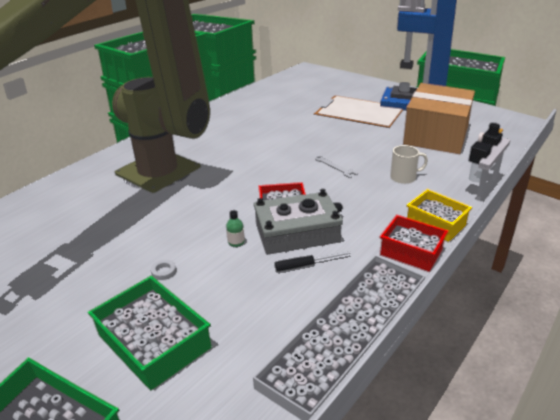

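View pics/top0.png

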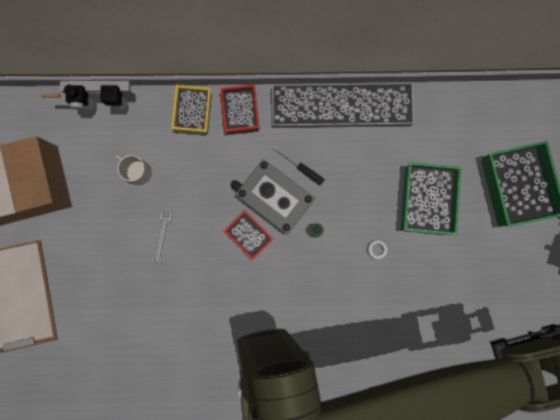

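The top view shows the box at about (275,197) with the gland at (236,185). The pins are a (242,193), b (309,199), c (264,165) and d (287,228), and the scene view agrees. Next I'll refine these and cast rays.

```bash
cat >h.py <<'E'
from plant import bot
import cv2,numpy as np
from scipy.spatial.transform import Rotation as R
def cam(n):
    s=bot.read_state();c=bot.camera(n)
    if n=="wrist":
        T=np.eye(4);q=s["ee_rot"];T[:3,:3]=R.from_quat(q,scalar_first=True).as_matrix();T[:3,3]=s["ee_pos"];c["world_from_camera"]=T@c["T_tool_cam"]
    return c
def K(c): return np.array([[c["fx"],0,c["cx"]],[0,c["fy"],c["cy"]],[0,0,1.]])
def rays(c,uv):
    p=cv2.undistortPoints(np.array(uv,float).reshape(-1,1,2),K(c),np.array(c["distortion"]))[:,0]
    T=c["world_from_camera"];d=np.c_[p,np.ones(len(p))]@T[:3,:3].T
    return T[:3,3],d
def plane(c,uv,z):
    o,d=rays(c,uv);return o+d*((z-o[2])/d[:,2])[:,None]
def proj(c,P):
    W=np.linalg.inv(c["world_from_camera"]);r=cv2.Rodrigues(W[:3,:3])[0]
    return cv2.projectPoints(np.array(P,float),r,W[:3,3],K(c),np.array(c["distortion"]))[0][:,0]
def blobs(img,seeds,r,thr):
    "darkest blob centroid near each seed"
    g=img.max(2);out=[]
    for u,v in np.round(seeds).astype(int):
        w=g[v-r:v+r+1,u-r:u+r+1]
        n,l,st,ce=cv2.connectedComponentsWithStats((w<thr).astype(np.uint8))
        k=1+np.argmin(np.hypot(*(ce[1:]-r).T)-.01*st[1:,4]) if n>1 else 0
        out.append([ce[k][0]+u-r,ce[k][1]+v-r,st[k,4]])
    return np.array(out)
E
python3 - <<'E'
from h import *
c=cam("top")
uv=[[242,193],[309,199],[264,165],[287,228]]
b=blobs(c["img"],np.array(uv),7,45);print(b.round(1))
P=plane(c,b[:,:2],.09);print(P.round(4))
print("centre",P.mean(0),"yaw",np.degrees(np.arctan2(*(P[0]+P[2]-P[1]-P[3])[1::-1])))
print([round(float(np.linalg.norm(P[i]-P[j])),4) for i,j in((0,3),(2,1),(0,2),(1,3))])
s=bot.read_state();w=bot.camera("wrist");print(w["T_tool_cam"],w["fx"],R.from_quat(s["ee_rot"],scalar_first=True).as_matrix().round(3),s["time"])
E
```

```text
[[241.2 194.4   8. ]
 [306.7 199.8   6. ]
 [262.9 165.2  12. ]
 [284.5 229.    2. ]]
[[ 0.5763  0.092   0.09  ]
 [ 0.5575 -0.1028  0.09  ]
 [ 0.6633  0.0266  0.09  ]
 [ 0.4714 -0.0355  0.09  ]]
centre [ 0.56711609 -0.00492953  0.09      ] yaw 50.63828463815779
[0.1652, 0.1672, 0.1089, 0.1092]
[[-3.52874568e-04 -9.65305223e-01 -2.61123920e-01  7.25871827e-02]
 [ 9.99999929e-01 -3.05297491e-04 -2.22765038e-04  1.91383821e-03]
 [ 1.35315778e-04 -2.61123980e-01  9.65305262e-01  2.06934150e-02]
 [ 0.00000000e+00  0.00000000e+00  0.00000000e+00  1.00000000e+00]] 332.97717785484696 [[ 0.967  0.256 -0.   ]
 [ 0.256 -0.967  0.002]
 [ 0.    -0.002 -1.   ]] 0.15
```

```bash
python3 -m creep '[[[0.015,-0.015,0],[0,0,0]],[[0.03,-0.03,0],[0,0,0]],[[0.035,-0.035,0],[0,0,0]],[[0.035,-0.035,0],[0,0,0]],[[0.035,-0.035,0],[0,0,0]],[[0.035,-0.035,0],[0,0,0]],[[0.035,-0.035,0],[0,0,0]],[[0.035,-0.035,0],[0,0,0]],[[0.035,-0.035,0],[0,0,0]],[[0.035,-0.035,0],[0,0,0]],[[0.035,-0.035,0],[0,0,0]],[[0.035,-0.035,0],[0,0,0]],[[0.035,-0.035,0],[0,0,0]],[[0.03,-0.03,0],[0,0,0]],[[0.03,-0.03,0],[0,0,0]],[[0.01,-0.01,0],[0,0,0]],[[0,0,0],[0,0,0]],[[0,0,0],[0,0,0]]]' 1 10; python3 - <<'E'
from h import *
c=cam("wrist");np.save("w1.npy",c,allow_pickle=True);cv2.imwrite("pics/w1.png",c["img"][:,:,::-1])
P=np.array([[.5763,.092,.09],[.5575,-.1028,.09],[.6633,.0266,.09],[.4714,-.0355,.09]]);print(proj(c,P).round())
E
```

```text
time: 2.45
ee_pos: [0.5211, -0.0177, 0.4047]
ee_rot: [0.0, 0.992, 0.129, -0.0]
contact_force: [-0.1, 0.1, -0.2]
width: 0.0007
finger_force: 0.0
[[173. 111.]
 [384. 190.]
 [274.  22.]
 [287. 259.]]
```

View pics/w1.png

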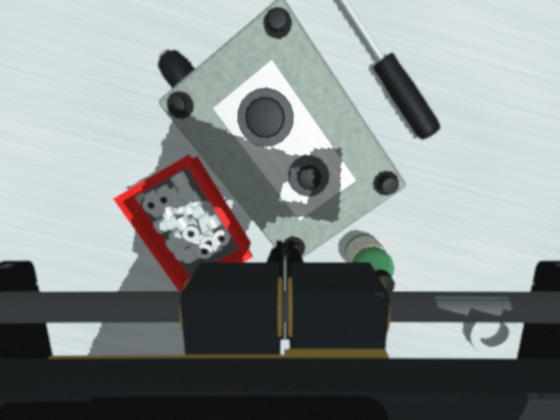

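The wrist view shows pins a (180,104), c (277,22), b (387,182) and d (292,247). Pin d is partly hidden by the fingers. I'll back off and raise the arm for a second view.

```bash
python3 -m creep '[[[-0.02,0.005,-0.015],[0,0,0]],[[-0.03,0.01,-0.02],[0,0,0]],[[-0.02,0.01,-0.02],[0,0,0]],[[0,0,0],[0,0,0]],[[0,0,0],[0,0,0]],[[0,0,0],[0,0,0]]]'; python3 - <<'E'
from h import *
c=cam("wrist");np.save("w2.npy",c,allow_pickle=True)
d=np.load("w1.npy",allow_pickle=True).item()
P=np.array([[.5763,.092,.09],[.5575,-.1028,.09],[.6633,.0266,.09],[.4714,-.0355,.09]]);p2=proj(c,P);print(p2.round())
def row(im,uv):
    im=cv2.copyMakeBorder(im,25,25,25,25,cv2.BORDER_CONSTANT)
    return np.hstack([cv2.resize(im[v:v+50,u:u+50],(200,200),interpolation=cv2.INTER_NEAREST) for u,v in np.round(uv).astype(int)])
g=np.vstack([row(d["img"],[[180,104],[387,182],[277,22],[292,247]]),row(c["img"],p2)])
g=np.clip(255*(g/255.)**.5,0,255).astype(np.uint8)
cv2.imwrite("pics/crops.png",g[:,:,::-1])
E
```

```text
time: 3.25
ee_pos: [0.4606, -0.059, 0.4584]
ee_rot: [-0.0, 0.992, 0.129, -0.001]
contact_force: [1.0, -0.3, 0.8]
width: 0.0007
finger_force: 0.0
[[159.  35.]
 [350. 111.]
 [248. -49.]
 [264. 177.]]Traceback (most recent call last):
  File "<stdin>", line 8, in <module>
  File "<stdin>", line 7, in row
cv2.error: OpenCV(4.12.0) /io/opencv/modules/imgproc/src/resize.cpp:4208: error: (-215:Assertion failed) !ssize.empty() in function 'resize'
```

```bash
python3 -m creep '[[[0.025,0,-0.015],[0,0,0]],[[0.03,0,-0.02],[0,0,0]],[[0,0,0],[0,0,0]],[[0,0,0],[0,0,0]],[[0,0,0],[0,0,0]]]'; python3 - <<'E'
from h import *
c=cam("wrist");np.save("w2.npy",c,allow_pickle=True)
d=np.load("w1.npy",allow_pickle=True).item()
P=np.array([[.5763,.092,.09],[.5575,-.1028,.09],[.6633,.0266,.09],[.4714,-.0355,.09]]);p2=proj(c,P);print(p2.round())
def row(im,uv):
    im=cv2.copyMakeBorder(im,25,25,25,25,cv2.BORDER_CONSTANT)
    return np.hstack([cv2.resize(im[v:v+50,u:u+50],(200,200),interpolation=cv2.INTER_NEAREST) for u,v in np.maximum(0,np.round(uv)).astype(int)])
g=np.vstack([row(d["img"],[[180,104],[387,182],[277,22],[292,247]]),row(c["img"],p2)])
g=np.clip(255*(g/255.)**.5,0,255).astype(np.uint8)
cv2.imwrite("pics/crops.png",g[:,:,::-1])
E
```

```text
time: 3.92
ee_pos: [0.5131, -0.0451, 0.4936]
ee_rot: [-0.0, 0.992, 0.129, -0.001]
contact_force: [-0.4, -1.0, -0.4]
width: 0.0002
finger_force: 0.0
[[176.  99.]
 [342. 162.]
 [253.  30.]
 [267. 217.]]
```

View pics/crops.png

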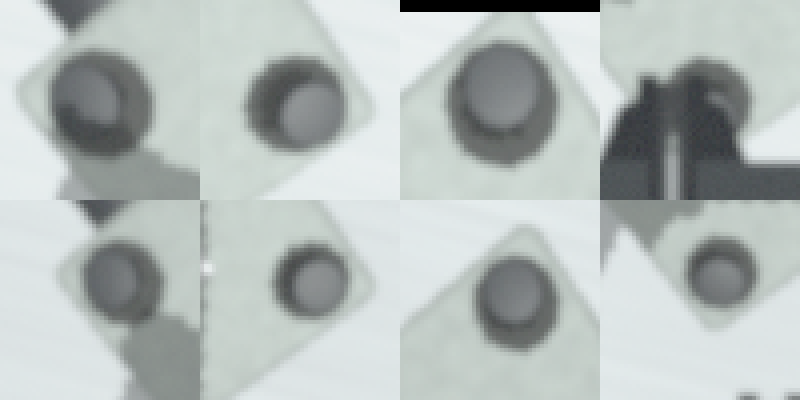

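The heads show as lighter discs in front of their washers. Head centres are, in view 1, a (177.1,102.9), b (389.4,185.4) and c (276.6,18.1). In view 2 they are a (178.6,93.9), b (346.4,157.9), c (255.6,27.6) and d (271.1,210.9). Now I'll triangulate.

```bash
python3 - <<'E'
from h import *
d,c=[np.load(f"w{i}.npy",allow_pickle=True).item() for i in(1,2)]
u1=[[177.1,102.9],[389.4,185.4],[276.6,18.1]];u2=[[178.6,93.9],[346.4,157.9],[255.6,27.6],[271.1,210.9]]
o1,d1=rays(d,u1);o2,d2=rays(c,u2)
for a,b in zip(d1,d2):
    A=np.c_[a,-b];t,r,*_=np.linalg.lstsq(A,o2-o1,rcond=None);print("tri",((o1+a*t[0]+o2+b*t[1])/2).round(4),r**.5)
for z in(.0895,):
  P=plane(c,u2,z);Q=plane(d,u1,z);print(P.round(4),Q.round(4))
B=np.array([[84,54],[-84,-54],[84,-54],[-84,54]])/1000
M=P.copy()[:,:2];M[:3]=(P[:3,:2]+Q[:,:2])/2
# rigid 2D fit
rr=R.align_vectors(np.c_[M-M.mean(0),0*M[:,0]],np.c_[B,B[:,0]*0])[0].as_matrix()[:2,:2]
F=M.mean(0)+B@rr.T;print("fit",F.round(4),"res",(M-F).round(4),"yaw",np.degrees(np.arctan2(rr[1,0],rr[0,0])))
s=bot.read_state();Rt=R.from_quat(s["ee_rot"],scalar_first=True).as_matrix();p=s["ee_pos"]
for n,f in zip("abcd",F): 
  t=np.array([*f,.115+.19]);print(n,(Rt.T@(t-p)).round(4));p=t
print(Rt.round(4))
E
```

```text
tri [0.5817 0.1127 0.0172] [0.00043533]
tri [ 0.5626 -0.1071  0.0858] [0.00036236]
tri [0.6668 0.0252 0.0875] [0.00043095]
[[ 0.582   0.0905  0.0895]
 [ 0.563  -0.1064  0.0895]
 [ 0.6662  0.0248  0.0895]
 [ 0.4803 -0.0387  0.0895]] [[ 0.5837  0.0901  0.0895]
 [ 0.5628 -0.1058  0.0895]
 [ 0.6665  0.0251  0.0895]]
fit [[ 0.5831  0.092 ]
 [ 0.5631 -0.1068]
 [ 0.6676  0.0248]
 [ 0.4786 -0.0396]] res [[-0.0002 -0.0017]
 [-0.0003  0.0007]
 [-0.0013  0.0002]
 [ 0.0017  0.0009]] yaw 51.53428567290553
a [ 0.103  -0.1145  0.1887]
b [-0.0701  0.187  -0.    ]
c [ 1.347e-01 -1.005e-01 -1.000e-04]
d [-0.1992  0.0139  0.0003]
[[ 9.668e-01  2.557e-01 -1.500e-03]
 [ 2.557e-01 -9.668e-01  2.000e-04]
 [-1.400e-03 -6.000e-04 -1.000e+00]]
```

Pin a's height is poorly determined because the baseline is nearly along its ray. b and c come out at 86–88 mm, which is right. I'll go to a hover over pin a and check again from there.

```bash
python3 -m creep '[[[0.013,-0.0145,0.01],[0,0,0]],[[0.03,-0.03,0.03],[0,0,0]],[[0.03,-0.03,0.03],[0,0,0]],[[0.02,-0.03,0.03],[0,0,0]],[[0.01,-0.01,0.03],[0,0,0]],[[0,0,0.01],[0,0,0]],[[0,0,0],[0,0,0]],[[0,0,0],[0,0,0]],[[0,0,0],[0,0,0]]]'; python3 - <<'E'
from h import *
c=cam("wrist");np.save("w3.npy",c,allow_pickle=True)
t=cam("top");np.save("t3.npy",t,allow_pickle=True)
P=np.array([[.5831,.092,.0895],[.5631,-.1068,.0895],[.6676,.0248,.0895],[.4786,-.0396,.0895]]);print(proj(c,P).round(1),proj(t,P).round(1))
im=c["img"]
tt=cv2.resize(t["img"][140:260,210:340],None,fx=3,fy=3,interpolation=cv2.INTER_CUBIC)
g=np.zeros((420,560+230,3),np.uint8);g[:,:560]=im
cv2.imwrite("pics/w3.png",np.clip(255*(im/255.)**.6,0,255).astype(np.uint8)[:,:,::-1])
E
```

```text
time: 5.1
ee_pos: [0.5841, 0.0915, 0.3565]
ee_rot: [0.0, 0.992, 0.129, 0.001]
contact_force: [-0.1, -0.2, 0.1]
width: 0.0008
finger_force: 0.0
[[281.  221.8]
 [509.1 303.6]
 [400.8 135.9]
 [396.7 369.6]] [[241.3 192.1]
 [308.  197.9]
 [263.5 163.9]
 [285.8 226.6]]
```

View pics/w3.png

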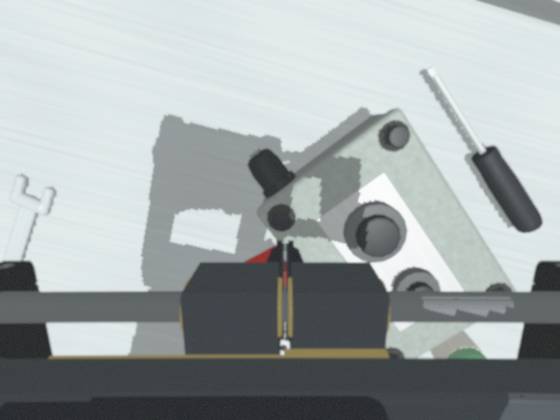

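Pin a shows at about (281,216) and c at about (398,135). I'll zoom on both.

```bash
python3 - <<'E'
from h import *
c,t=[np.load(f,allow_pickle=True).item()["img"] for f in("w3.npy","t3.npy")]
z=lambda im,u,v,r,k:cv2.resize(im[v-r:v+r,u-r:u+r],(400,400),interpolation=cv2.INTER_NEAREST) 
g=np.hstack([z(c,281,216,20,0),z(c,398,135,20,0)])
g=np.clip(255*(g/255.)**.5,0,255).astype(np.uint8);cv2.imwrite("pics/crop3.png",g[:,:,::-1])
E
```

```text
(no output)
```

View pics/crop3.png

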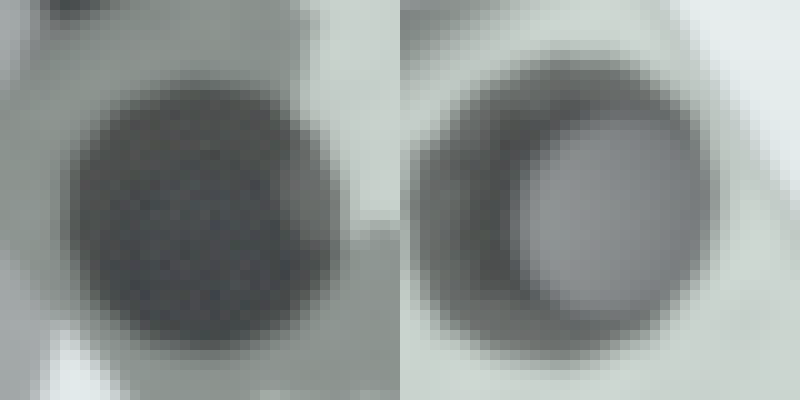

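```bash
python3 - <<'E'
from h import *
d,c,e=[np.load(f"w{i}.npy",allow_pickle=True).item() for i in(1,2,3)]
def tri(n,L):
    A=0;b=0
    for k,uv in L:
        o,r=rays(k,[uv]);r=r[0]/np.linalg.norm(r[0]);M=np.eye(3)-np.outer(r,r);A=A+M;b=b+M@o
    print(n,np.linalg.solve(A,b).round(4))
tri("a head",[(d,(177.1,102.9)),(c,(178.6,93.9)),(e,(281,221))])
tri("c head",[(d,(276.6,18.1)),(c,(255.6,27.6)),(e,(398.8,136.1))])
tri("a wash",[(d,(180.1,104.6)),(e,(281,217))])
tri("c wash",[(d,(277.1,24.1)),(e,(393.7,135.5))])
print(plane(e,[[281,217],[393.7,135.5]],.076),plane(d,[[180.1,104.6],[385.9,182.6],[277.1,24.1]],.076),plane(e,[[281,221],[398.8,136.1]],.089))
E
```

```text
a head [0.5827 0.0918 0.0849]
c head [0.6671 0.0252 0.0865]
a wash [0.5826 0.092  0.074 ]
c wash [0.6669 0.0249 0.073 ]
[[0.58312312 0.09216106 0.076     ]
 [0.66721159 0.02555509 0.076     ]] [[ 0.58262308  0.09146574  0.076     ]
 [ 0.56312109 -0.10652529  0.076     ]
 [ 0.66571697  0.02481739  0.076     ]] [[0.58359911 0.09215139 0.089     ]
 [0.66712361 0.02598828 0.089     ]]
```

All measurements agree: a (0.583, 0.092), b (0.563, -0.107), c (0.667, 0.025), d (0.479, -0.040). Descending onto a.

```bash
python3 -m creep '[[[-0.001,0,0.01],[0,0,0]],[[0,0,0.02],[0,0,0]],[[0,0,0.02],[0,0,0]],[[0,0,0.015],[0,0,0]],[[0,0,0.006],[0,0,0]],[[0,0,0],[0,0,0]],[[0,0,0],[0,0,0]],[[0,0,0],[0,0,0]]]'; python3 -m creep '[[[0,0,0.001],[0,0,0]],[[0,0,0.001],[0,0,0]],[[0,0,0.001],[0,0,0]],[[0,0,0.001],[0,0,0]],[[0,0,0.001],[0,0,0]],[[0,0,0],[0,0,0]]]'; python3 -m creep '[[[0,0,0.001],[0,0,0]],[[0,0,0.001],[0,0,0]],[[0,0,0.001],[0,0,0]],[[0,0,0],[0,0,0]]]'
```

```text
time: 6.2
ee_pos: [0.5832, 0.0918, 0.2847]
ee_rot: [0.0, 0.992, 0.129, 0.001]
contact_force: [0.1, -0.1, 0.1]
width: 0.0007
finger_force: 0.0
time: 6.95
ee_pos: [0.5829, 0.0917, 0.2789]
ee_rot: [-0.0, 0.992, 0.129, -0.0]
contact_force: [-0.5, 0.7, 1.6]
width: 0.0007
finger_force: 1.0
time: 7.45
ee_pos: [0.5829, 0.0917, 0.2756]
ee_rot: [0.0, 0.992, 0.129, -0.0]
contact_force: [-0.7, -0.7, 2.2]
width: 0.0002
finger_force: 1.1
```

```bash
python3 -m creep '[[[0,0,0.001],[0,0,0]],[[0,0,0.001],[0,0,0]],[[0,0,0.001],[0,0,0]],[[0,0,0.001],[0,0,0]],[[0,0,0],[0,0,0]],[[0,0,0],[0,0,0]]]';  python3 -m creep '[[[0,0,0.0005],[0,0,0]],[[0,0,0.0005],[0,0,0]],[[0,0,0],[0,0,0]],[[0,0,0],[0,0,0]]]'
```

```text
time: 8.2
ee_pos: [0.5829, 0.0918, 0.2716]
ee_rot: [-0.0, 0.992, 0.129, 0.0]
contact_force: [-1.8, -1.1, 1.9]
width: 0.0007
finger_force: 0.7
time: 8.7
ee_pos: [0.5829, 0.0917, 0.271]
ee_rot: [0.0, 0.992, 0.129, -0.0]
contact_force: [-3.1, 0.1, 4.5]
width: 0.0007
finger_force: 2.6
```

```bash
python3 -m creep '[[[0,0,0.0005],[0,0,0]],[[0,0,0],[0,0,0]],[[0,0,0],[0,0,0]]]';  python3 -m creep '[[[0,0,0.0003],[0,0,0]],[[0,0,0],[0,0,0]],[[0,0,0],[0,0,0]]]'
```

```text
time: 9.07
ee_pos: [0.5829, 0.0918, 0.2708]
ee_rot: [-0.0, 0.992, 0.129, -0.0]
contact_force: [-4.2, -0.6, 5.7]
width: 0.0005
finger_force: 3.2
time: 9.45
ee_pos: [0.5829, 0.0918, 0.2706]
ee_rot: [0.0, 0.992, 0.129, -0.0]
contact_force: [-4.0, -1.2, 6.9]
width: -0.0
finger_force: 3.5
```

Pin a is home: about 7 N, with the tips at 80.6 mm. Lifting and moving to b.

```bash
python3 -m creep '[[[0,0,-0.005],[0,0,0]],[[0,0,-0.015],[0,0,0]],[[0,0,-0.02],[0,0,0]],[[-0.01,0.0268,0],[0,0,0]],[[-0.015,0.04,0],[0,0,0]],[[-0.015,0.04,0],[0,0,0]],[[-0.015,0.04,0],[0,0,0]],[[-0.01,0.03,0],[0,0,0]],[[-0.005,0.01,0],[0,0,0]],[[0,0,0],[0,0,0]],[[0,0,0],[0,0,0]],[[0,0,0],[0,0,0]]]';  python3 -m creep '[[[0,0,0.01],[0,0,0]],[[0,0,0.01],[0,0,0]],[[0,0,0.005],[0,0,0]],[[0,0,0],[0,0,0]],[[0,0,0],[0,0,0]],[[0,0,0],[0,0,0]]]'
```

```text
time: 10.95
ee_pos: [0.5632, -0.1057, 0.31]
ee_rot: [-0.0, 0.992, 0.13, 0.0]
contact_force: [0.4, 0.3, 0.5]
width: 0.0005
finger_force: 0.0
time: 11.7
ee_pos: [0.5632, -0.1068, 0.2854]
ee_rot: [0.0, 0.992, 0.129, 0.0]
contact_force: [0.1, 0.6, -0.2]
width: 0.0006
finger_force: 0.0
```

```bash
python3 -m creep '[[[0,0,0.001],[0,0,0]],[[0,0,0.001],[0,0,0]],[[0,0,0.001],[0,0,0]],[[0,0,0.001],[0,0,0]],[[0,0,0.001],[0,0,0]],[[0,0,0.001],[0,0,0]],[[0,0,0.001],[0,0,0]],[[0,0,0.001],[0,0,0]],[[0,0,0],[0,0,0]]]';  python3 -m creep '[[[0,0,0.001],[0,0,0]],[[0,0,0.001],[0,0,0]],[[0,0,0.001],[0,0,0]],[[0,0,0.001],[0,0,0]],[[0,0,0.001],[0,0,0]],[[0,0,0],[0,0,0]],[[0,0,0],[0,0,0]]]'; python3 -m creep '[[[0,0,0.0005],[0,0,0]],[[0,0,0.0005],[0,0,0]],[[0,0,0],[0,0,0]],[[0,0,0],[0,0,0]]]'
```

```text
time: 12.82
ee_pos: [0.563, -0.1067, 0.2769]
ee_rot: [0.0, 0.992, 0.129, 0.0]
contact_force: [-1.3, -0.3, 2.7]
width: 0.0004
finger_force: 1.2
time: 13.7
ee_pos: [0.563, -0.1067, 0.2718]
ee_rot: [0.0, 0.992, 0.129, 0.0]
contact_force: [-0.0, 0.2, 1.7]
width: 0.0004
finger_force: 0.7
time: 14.2
ee_pos: [0.563, -0.1067, 0.2712]
ee_rot: [0.0, 0.992, 0.129, -0.0]
contact_force: [-1.9, 0.9, 5.6]
width: 0.0007
finger_force: 2.3
```

```bash
python3 -m creep '[[[0,0,0.0005],[0,0,0]],[[0,0,0],[0,0,0]],[[0,0,0],[0,0,0]]]';  python3 -m creep '[[[0,0,0.0003],[0,0,0]],[[0,0,0],[0,0,0]],[[0,0,0],[0,0,0]]]'
```

```text
time: 14.58
ee_pos: [0.5631, -0.1068, 0.2709]
ee_rot: [0.0, 0.992, 0.129, -0.0]
contact_force: [-4.1, 0.3, 6.6]
width: 0.0003
finger_force: 3.0
time: 14.95
ee_pos: [0.5631, -0.1068, 0.2707]
ee_rot: [0.0, 0.992, 0.129, -0.0]
contact_force: [-3.6, 1.2, 6.4]
width: 0.0005
finger_force: 3.3
```

Pin b is home. Moving to c.

```bash
python3 -m creep '[[[0,0,-0.005],[0,0,0]],[[0,0,-0.015],[0,0,0]],[[0,0,-0.02],[0,0,0]],[[0.0142,-0.0111,0],[0,0,0]],[[0.03,-0.02,0],[0,0,0]],[[0.04,-0.03,0],[0,0,0]],[[0.03,-0.03,0],[0,0,0]],[[0.02,-0.01,0],[0,0,0]],[[0,0,0],[0,0,0]],[[0,0,0],[0,0,0]],[[0,0,0],[0,0,0]]]';  python3 -m creep '[[[0,0,0.01],[0,0,0]],[[0,0,0.01],[0,0,0]],[[0,0,0.005],[0,0,0]],[[0,0,0],[0,0,0]],[[0,0,0],[0,0,0]],[[0,0,0],[0,0,0]]]'
```

```text
time: 16.32
ee_pos: [0.6665, 0.0247, 0.31]
ee_rot: [0.0, 0.992, 0.129, -0.0]
contact_force: [-0.2, -1.0, -1.2]
width: 0.0008
finger_force: 0.0
time: 17.08
ee_pos: [0.6671, 0.0254, 0.2857]
ee_rot: [0.0, 0.992, 0.129, 0.0]
contact_force: [0.1, -0.3, -0.4]
width: 0.0004
finger_force: 0.0
```

```bash
python3 -m creep '[[[0,0,0.001],[0,0,0]],[[0,0,0.001],[0,0,0]],[[0,0,0.001],[0,0,0]],[[0,0,0.001],[0,0,0]],[[0,0,0.001],[0,0,0]],[[0,0,0.001],[0,0,0]],[[0,0,0.001],[0,0,0]],[[0,0,0.001],[0,0,0]],[[0,0,0],[0,0,0]]]';  python3 -m creep '[[[0,0,0.001],[0,0,0]],[[0,0,0.001],[0,0,0]],[[0,0,0.001],[0,0,0]],[[0,0,0.001],[0,0,0]],[[0,0,0.001],[0,0,0]],[[0,0,0],[0,0,0]],[[0,0,0],[0,0,0]]]'; python3 -m creep '[[[0,0,0.0005],[0,0,0]],[[0,0,0.0005],[0,0,0]],[[0,0,0],[0,0,0]],[[0,0,0],[0,0,0]]]'; python3 -m creep '[[[0,0,0.0005],[0,0,0]],[[0,0,0],[0,0,0]],[[0,0,0],[0,0,0]]]'
```

```text
time: 18.2
ee_pos: [0.6669, 0.0253, 0.2774]
ee_rot: [0.0, 0.992, 0.129, 0.0]
contact_force: [-0.7, 1.0, 3.4]
width: 0.0006
finger_force: 1.4
time: 19.08
ee_pos: [0.6669, 0.0253, 0.2719]
ee_rot: [-0.0, 0.992, 0.129, -0.0]
contact_force: [-0.4, 0.2, 1.4]
width: 0.0002
finger_force: 0.7
time: 19.58
ee_pos: [0.6669, 0.0253, 0.2713]
ee_rot: [0.0, 0.992, 0.129, 0.0]
contact_force: [-2.4, 0.0, 3.8]
width: 0.0005
finger_force: 1.9
time: 19.95
ee_pos: [0.6669, 0.0253, 0.2711]
ee_rot: [0.0, 0.992, 0.129, 0.0]
contact_force: [-2.5, 0.2, 5.1]
width: 0.0005
finger_force: 2.6
```

```bash
python3 -m creep '[[[0,0,0.0005],[0,0,0]],[[0,0,0],[0,0,0]],[[0,0,0],[0,0,0]],[[0,0,0],[0,0,0]]]'; python3 -m creep '[[[0,0,-0.005],[0,0,0]],[[0,0,-0.015],[0,0,0]],[[0,0,-0.02],[0,0,0]],[[-0.02,0.0014,0],[0,0,0]],[[-0.04,0.003,0],[0,0,0]],[[-0.04,0.003,0],[0,0,0]],[[-0.04,0.003,0],[0,0,0]],[[-0.04,0.003,0],[0,0,0]],[[-0.018,0.001,0],[0,0,0]],[[0,0,0],[0,0,0]],[[0,0,0],[0,0,0]],[[0,0,0],[0,0,0]]]';  python3 -m creep '[[[0,0,0.01],[0,0,0]],[[0,0,0.01],[0,0,0]],[[0,0,0.005],[0,0,0]],[[0,0,0],[0,0,0]],[[0,0,0],[0,0,0]],[[0,0,0],[0,0,0]]]'
```

```text
time: 20.45
ee_pos: [0.667, 0.0253, 0.2708]
ee_rot: [0.0, 0.992, 0.129, 0.0]
contact_force: [-3.8, 0.6, 5.8]
width: 0.0005
finger_force: 3.1
time: 21.95
ee_pos: [0.48, -0.0391, 0.3106]
ee_rot: [0.0, 0.992, 0.129, 0.0]
contact_force: [0.3, -0.2, -1.2]
width: 0.0001
finger_force: 0.0
time: 22.7
ee_pos: [0.4793, -0.0393, 0.2856]
ee_rot: [0.0, 0.992, 0.129, 0.0]
contact_force: [-0.2, 0.2, -0.4]
width: 0.0005
finger_force: 0.0
```

```bash
python3 -m creep '[[[0,0,0.001],[0,0,0]],[[0,0,0.001],[0,0,0]],[[0,0,0.001],[0,0,0]],[[0,0,0.001],[0,0,0]],[[0,0,0.001],[0,0,0]],[[0,0,0.001],[0,0,0]],[[0,0,0.001],[0,0,0]],[[0,0,0.001],[0,0,0]],[[0,0,0],[0,0,0]]]';  python3 -m creep '[[[0,0,0.001],[0,0,0]],[[0,0,0.001],[0,0,0]],[[0,0,0.001],[0,0,0]],[[0,0,0.001],[0,0,0]],[[0,0,0.001],[0,0,0]],[[0,0,0],[0,0,0]],[[0,0,0],[0,0,0]]]'; python3 -m creep '[[[0,0,0.0005],[0,0,0]],[[0,0,0.0005],[0,0,0]],[[0,0,0],[0,0,0]],[[0,0,0],[0,0,0]]]'; python3 -m creep '[[[0,0,0.0005],[0,0,0]],[[0,0,0],[0,0,0]],[[0,0,0],[0,0,0]]]'
```

```text
time: 23.82
ee_pos: [0.4792, -0.0393, 0.2774]
ee_rot: [0.0, 0.992, 0.129, 0.0]
contact_force: [-1.5, 1.3, 2.2]
width: 0.0003
finger_force: 1.3
time: 24.7
ee_pos: [0.4792, -0.0393, 0.272]
ee_rot: [-0.0, 0.992, 0.129, 0.0]
contact_force: [0.2, -0.3, -0.0]
width: 0.0004
finger_force: 0.6
time: 25.2
ee_pos: [0.4792, -0.0393, 0.2713]
ee_rot: [0.0, 0.992, 0.129, 0.0]
contact_force: [-1.5, 0.9, 4.2]
width: 0.0005
finger_force: 2.0
time: 25.58
ee_pos: [0.4792, -0.0393, 0.271]
ee_rot: [0.0, 0.992, 0.129, -0.0]
contact_force: [-2.4, 0.9, 5.3]
width: 0.0009
finger_force: 2.7
```

```bash
python3 -m creep '[[[0,0,0.0005],[0,0,0]],[[0,0,0],[0,0,0]],[[0,0,0],[0,0,0]],[[0,0,0],[0,0,0]]]'; python3 -m creep '[[[0,0,-0.005],[0,0,0]],[[0,0,-0.015],[0,0,0]],[[0,0,-0.03],[0,0,0]],[[0.005,0,-0.04],[0,0,0]],[[0.01,0.005,-0.04],[0,0,0]],[[0.01,0.005,-0.04],[0,0,0]],[[0.006,0.004,-0.04],[0,0,0]],[[0,0,-0.014],[0,0,0]],[[0,0,0],[0,0,0]],[[0,0,0],[0,0,0]],[[0,0,0],[0,0,0]]]'; python3 - <<'E'
from h import *
c=cam("wrist")
a=np.load("w2.npy",allow_pickle=True).item()["img"];b=c["img"]
F=np.array([[.5829,.0918,.081],[.563,-.1067,.081],[.6669,.0253,.081],[.479,-.0393,.081]])
uv=proj(c,F);print(uv.round(1))
q=[cv2.resize(b[max(v-20,0):max(v-20,0)+40,u-20:u+20],(200,200),interpolation=cv2.INTER_NEAREST) for u,v in uv.round().astype(int)]
full=cv2.resize(np.hstack([a[:270,110:420],b[:270,110:420]]),(800,348))
g=np.vstack([full,np.hstack(q)]);g=np.clip(255*(g/255.)**.5,0,255).astype(np.uint8)
cv2.imwrite("pics/end.png",g[:,:,::-1])
E
```

```text
time: 26.08
ee_pos: [0.4793, -0.0393, 0.2707]
ee_rot: [-0.0, 0.992, 0.129, -0.0]
contact_force: [-3.1, 0.4, 6.0]
width: 0.0008
finger_force: 3.3
time: 27.45
ee_pos: [0.5125, -0.0448, 0.492]
ee_rot: [-0.001, 0.992, 0.129, -0.002]
contact_force: [-0.2, -0.0, 0.4]
width: 0.0004
finger_force: 0.0
[[180.1  92.3]
 [346.3 156.4]
 [256.5  27.4]
 [272.1 209.7]]
```

View pics/end.png

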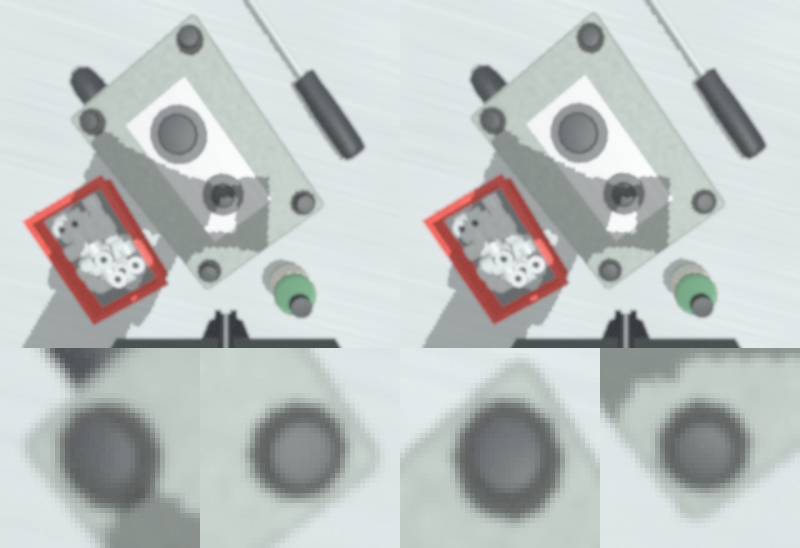

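The before and after views side by side show all four heads now low and centred on their washers. The box and the things around it have not moved.

```bash
python3 -c "
from plant import bot
print(bot.sign_off())"
```

```text
the job is handed in; nothing more can be done
None
```

I pressed all four pins home in the order a, b, c, d, each with about 6–7 N, and handed the job in at about 27.5 s; the last camera view shows the heads seated and nothing around the box moved.

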